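# Lock the jamb block and hold the guard flap's hinge lined up for its pin

## Robot

A 6-joint arm with a two-finger parallel gripper is mounted at the origin on the work surface. World frame = base frame: x ahead of the robot, y to its left, z up, the work surface at z = 0. Lengths are in m, angles in rad, forces in N, time in s.
With the tool pointing down it reaches from about 0.375 to 0.9 m from the base axis. Payload 3.1 kg.
Tool frame: the origin (TCP) lies at the very end of the fingers, on their centre line; the grasp point (between the pads) lies 19 mm behind it; z points along the fingers, y is the direction in which the jaws open and shut (so a half turn about z gives the same grasp; the last joint's range is limited). The gripper opens to 87 mm and grips with 3 to 60 N. Pads are 19 mm wide; open, the fingers measure 117 mm over their backs; the gripper's body (75 mm by 190 mm) begins 51 mm behind the grasp point.
Start: joints at [1.153, 0.527, 1.433, -0, 1.181, -0.178], TCP at [0.148, 0.607, 0.223] pointing down, gripper open.
Joint ranges: [-3.08, 3.08], [-0.75, 2.2], [0.22, 2.44], [-1.43, 4.57], [0, 2.65], [-2.85, 2.85]. Speed limits (rad/s): [2.79, 2.79, 3.14, 3.14, 3.14, 3.14].

## Interface

Orientations are given as a unit quaternion [x, y, z, w].
In Python, from rig import robot gives the robot as it stands.
- The arm moves only by the tool arm_command, never from a script. Its argument "targets" is a list of rows, each a list of 5 numbers: the shift along the tool's x, y, z in cm, then the turn about the tool's z in rad, then the finger opening in cm, from 0 to 8.7. In form: [[dx, dy, dz, spin, hand], ...]. A call has 1 to 5 rows; each row is the pose to reach, as a shift and turn from the pose commanded when the call began, along the tool's axes at that moment; what a row does not reach only later rows make up. A row lasts 1/8 s, in which the tool goes at most 62.5 mm and 10.7 degrees, less where a joint would pass 70% of its speed; a pose out of reach is approached as far as the arm can. A call with a gripper value outside its range is refused whole. The fingers move at their own pace and stop on an object; "newtons" is the grip in N (left out, the last holds). Time passes only in rows, so rows that repeat a pose let the fingers close. It gives the time, the measured TCP pose, the force and the opening at its end, in the units of the state.
- robot.get_obs(): the state, without advancing time (a new reading comes with each control period).
- robot.camera(name): name is "scene" or "top"; returns (picture, depth): 400x640x3 uint8, red, green, blue; 400x640 float32, m along the optical axis (not along the pixel's ray), 0 where there is no reading.
- robot.camera_model(name): a dict with "mtx" (3x3 intrinsics, pixels), "extrinsics" (4x4, takes a point from world to camera coordinates). Camera axes: x right, y up, looking along -z (the intrinsics and any distortion apply to the point x, -y, -z); pixel columns grow to the right and rows downward; lengths in m; the calibration is good to about 2 mm. A picture is of the moment at which its call begins. camera_model takes no time and is no camera call.
- robot.hand_in(): hands the job in, once; it reports no verdict.
The state is a dict: "time": time; "q": joint angles; "joint_velocities": joint speeds; "joint_torque": joint torques, N m; "position": TCP position; "tool_rot": TCP orientation; "ft_force": force on the tool from outside, world axes, zero at the start; "moment": the same for the moment, N m; "grip_width": finger opening in m.
Only numpy, scipy, OpenCV 4.12 (cv2) and the standard library are available. Lean on these libraries where they do the work, as an engineer would, in place of code of your own. Each camera call takes 0.05 s, during which the arm holds its last target.

## Task

First turn both clamp knobs on top of the jamb block clockwise to their end stops. Then pick up the loose guard flap by its rib and bring its single knuckle into the gap between the jamb block's two knuckles, the flap on the open side away from the block, with all three bores lined up so that a straight hinge pin could be pushed through. Finish while still holding the flap there in the gripper, level and still, not resting on or pushing against the block or the bench; leave everything else on the bench where it is.

Things in the scene. Friction and masses are not known exactly. Their poses are not given: they have to be found in the camera images.
- jamb: Jamb block, fixed on the bench: grey aluminium block 70 (x) x 200 (y) x 50 mm tall on a thin foot plate 220 mm long (in y). Origin at the centre of the block's underside on the bench; x points from its hinge side to its rear, y along its length. Its place and yaw vary. Its front (-x) side carries two fixed steel hinge knuckles; a bar knob stands on top near each end (y = +75 and -75 mm, x = 2 mm).
- jamb_bore (a point): Middle of the empty gap between the jamb block's two knuckles, on the hinge axis; 61 mm above the bench and 17 mm in front of the block's front face. Axes as the block's: y along the hinge axis, z up, -x away from the block. Each knuckle is 22 mm in outer diameter, 24 mm long, with a 12 mm bore; the gap between them is 46 mm long and open above, below and to the front.
- clamp_left (a joint): Turn of the left (+y end) clamp knob in rad: 0 fully loose, grows clockwise seen from above, end stop at 1.30. Some starting turn is already made (up to 0.4). It turns with light friction (about 0.06 N m) and stays where it is left.
- clamp_right (a joint): Turn of the right (-y end) clamp knob in rad, the same kind.
- clamp_left_grip (a point): Centre of the left clamp knob's black bar grip: bar 46 long (along this point's x, which turns with the knob) x 12 thick (its y) x 22 mm tall; the centre is 71 mm above the bench on the vertical turning axis, bar from 60 to 82 mm. Below it a round steel foot 30 mm wide. At turn 0 the bar lies along the block's x.
- clamp_right_grip (a point): Centre of the right clamp knob's bar grip, the same kind.
- flap_rib (a point): Centre of the black upright rib by which the loose guard flap is held: rib 12 thick (x) x 44 long (y) x 28 mm tall, in the middle of the flap; its centre is 19 mm above the flap's flat underside (rib from 5 to 33 mm). The flap, about 0.3 kg, lies flat on the bench at the start: grey aluminium leaf plate 80 (x, from -45 to +35 mm of the rib) x 100 (y) x 5 mm thick. x points from the rib to the flap's single knuckle, y runs along the rib and along the hinge axis, z up.
- flap_bore (a point): Centre of the bore of the flap's single knuckle: 50 mm from the rib in x, 11 mm above the flap's underside (8 mm below the rib's centre). Knuckle 22 mm in outer diameter, 38 mm long along y, 12 mm bore: 4 mm play at each end in the jamb block's gap. Same axes as the rib.
- hinge_pin: steel hinge pin, a bystander: rod 5 mm thick, 111 mm long, lying on the bench; origin at its middle on the underside, x along it
- mouse: black computer mouse, a bystander, 100 x 58 x 32 mm; origin at the centre of its underside
- cleaner: plastic bottle, a bystander, 52 mm in diameter and 150 mm tall, on the left of the bench; origin at the centre of its underside
- driver: screwdriver, a bystander, about 200 mm long, lying on the right of the bench; x along it
- cup: open steel cup, a bystander, 72 mm in diameter and 85 mm tall, on the right of the bench; origin at the centre of its underside
Things that resemble listed ones, but are neither listed nor needed, are in the scene too. What is shaped like the part that bears flap_rib but turquoise or yellow is not meant.

How it is judged:
By the outcome, as a careful person would: the job done as asked, in the order asked, and still so for the second after the job is handed in, while the arm keeps its last pose, push and grip.
It also fails if it takes over 61 s, if anything falls off the work surface, if the arm or the gripper's body presses on something with over 40 N, if the wrist force passes 120 N, or if a joint passes its speed limit or range.

## Working session

There is one attempt and no reset: what is moved stays moved. The work goes in short steps, Python scripts to look and compute and a tool call to move; the robot and the scene stay as the last step left them, time stands still between calls to the robot, and variables do not carry over. Pictures are saved under pics/ and viewed, and the job is handed in when it is done.

Besides the shell and the picture viewer there is one more tool, called as a command line: name --pt "numbers of a row" for each row, then --argument value for the rest. arm_command: Moves the arm, as the interface text tells. Its arguments: {"type":"object","properties":{"targets":{"type":"array","items":{"type":"array","items":{"type":"number"}}},"newtons":{"type":"number"}},"required":["targets"]}

```bash
ls; mkdir -p pics
python3 - <<'E'
from rig import robot
import cv2,numpy as np
print(robot.get_obs())
for n in ("scene","top"):
    p,d=robot.camera(n); cv2.imwrite(f"pics/{n}0.png",p[...,::-1]); np.save(f"pics/{n}0.npy",d); np.save(f"pics/{n}0_rgb.npy",p)
    print(n,robot.camera_model(n), (d>0).mean())
E
```

```text
pics
{'time': 0.0, 'q': array([ 1.15350807e+00,  5.28470824e-01,  1.43390556e+00, -2.36977377e-05,
        1.18141864e+00, -1.78472999e-01]), 'joint_velocities': array([0.00030186, 0.00150291, 0.00033912, 0.0011644 , 0.0018179 ,
       0.00016058]), 'joint_torque': array([ 8.19181842e-04, -4.40046608e+01, -1.76593727e+01,  6.35140669e-02,
        5.82178950e-02, -1.37995485e-04]), 'position': array([0.14750008, 0.60658025, 0.22156776]), 'tool_rot': array([ 1.19119524e-01,  9.92879311e-01, -1.05590189e-03, -3.12716611e-04]), 'ft_force': array([ 0.16167347,  0.31883675, -1.29889712]), 'moment': array([ 0.00648757, -0.04342631, -0.00209162]), 'grip_width': 0.08659335974374376}
scene {'mtx': array([[513.3209007 ,   0.        , 323.45104593],
       [  0.        , 513.3209007 , 198.48744431],
       [  0.        ,   0.        ,   1.        ]]), 'extrinsics': array([[ 0.63255849,  0.77432604,  0.01699829, -0.31660499],
       [-0.4499263 ,  0.34951034,  0.82183261,  0.18236108],
       [ 0.63042532, -0.52750517,  0.56947538, -1.91640917],
       [ 0.        ,  0.        ,  0.        ,  1.        ]])} 0.99071875
top {'mtx': array([[513.36879204,   0.        , 310.77908165],
       [  0.        , 513.36879204, 207.09343383],
       [  0.        ,   0.        ,   1.        ]]), 'extrinsics': array([[-1.38358534e-03, -9.99905230e-01,  1.36973376e-02,
        -1.38785437e-02],
       [ 9.86119807e-01,  9.09912940e-04,  1.66032822e-01,
        -5.37158041e-01],
       [-1.66029551e-01,  1.37369365e-02,  9.86025093e-01,
        -1.39863321e+00],
       [ 0.00000000e+00,  0.00000000e+00,  0.00000000e+00,
         1.00000000e+00]])} 0.9961484375
```

View pics/scene0.png

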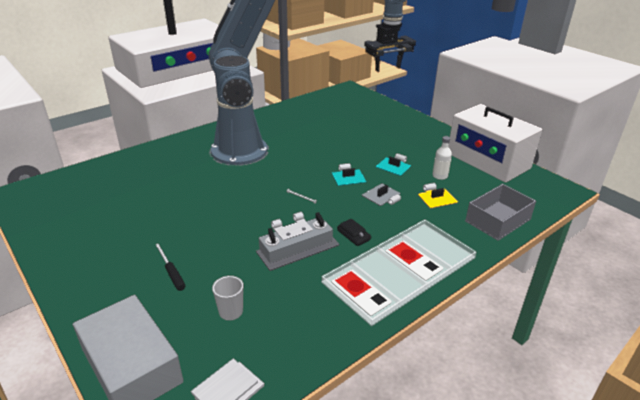

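View pics/top0.png

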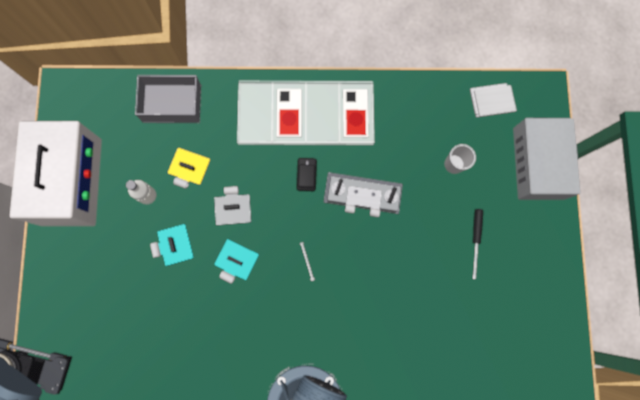

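The top view shows the grey flap at about (232,208) with its knuckle at (231,190). The jamb is at about (363,194) with its knuckles toward the robot, and its knobs are at (339,186) and (392,195). The turquoise and yellow flaps are decoys. I'll zoom in and measure.

```bash
cat > h.py <<'E'
import numpy as np,cv2
from rig import robot
def cast(n,uv,z):
    m=robot.camera_model(n);K=m['mtx'];E=m['extrinsics'];R=E[:3,:3];t=E[:3,3]
    uv=np.atleast_2d(np.asarray(uv,float))
    d=np.c_[(uv[:,0]-K[0,2])/K[0,0],-(uv[:,1]-K[1,2])/K[1,1],-np.ones(len(uv))]@R
    o=-R.T@t
    return o+d*((z-o[2])/d[:,2])[:,None]
def proj(n,P):
    m=robot.camera_model(n);K=m['mtx'];E=m['extrinsics']
    c=np.atleast_2d(P)@E[:3,:3].T+E[:3,3]
    return np.c_[K[0,2]+K[0,0]*c[:,0]/-c[:,2],K[1,2]-K[1,1]*c[:,1]/-c[:,2]]
def cloud(n,d):
    m=robot.camera_model(n);K=m['mtx'];E=m['extrinsics'];R=E[:3,:3];t=E[:3,3]
    v,u=np.mgrid[0:400,0:640]
    c=np.stack([(u-K[0,2])/K[0,0]*d,-(v-K[1,2])/K[1,1]*d,-d],-1)
    return (c-t)@R
def zoom(n,img,x0,x1,y0,y1,s,name):
    cv2.imwrite(name,cv2.resize(img[y0:y1,x0:x1,::-1],None,fx=s,fy=s,interpolation=cv2.INTER_CUBIC))
E
python3 - <<'E'
from h import *
t=np.load('pics/top0_rgb.npy');s=np.load('pics/scene0_rgb.npy')
zoom('top',t,205,265,175,235,10,'pics/z_flap.png')
zoom('top',t,315,415,165,225,8,'pics/z_jamb.png')
zoom('scene',s,250,345,200,272,8,'pics/z_jambs.png')
E
```

```text
(no output)
```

View pics/z_flap.png

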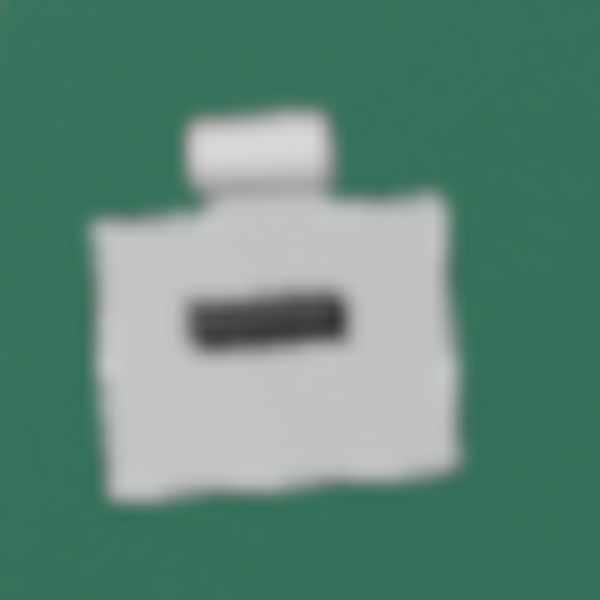

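View pics/z_jamb.png

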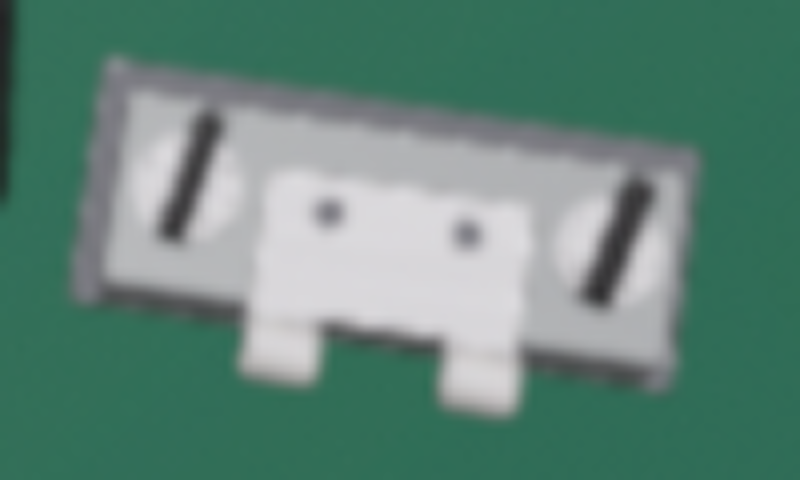

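View pics/z_jambs.png

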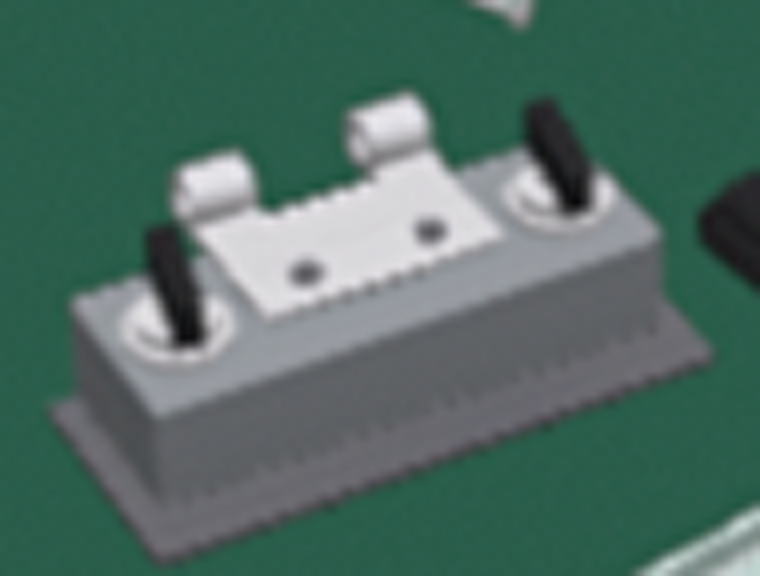

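```bash
cat >> h.py <<'E'
def blob(n,img,box,zt,f,minn=15):
    x0,x1,y0,y1=box
    sub=img[y0:y1,x0:x1].astype(int)
    big=cv2.resize(img[y0:y1,x0:x1],None,fx=8,fy=8,interpolation=cv2.INTER_CUBIC).astype(int)
    m=f(big).astype(np.uint8)
    cs,_=cv2.findContours(m,cv2.RETR_EXTERNAL,cv2.CHAIN_APPROX_NONE)
    c=max(cs,key=cv2.contourArea)[:,0].astype(float)
    uv=(c+0.5)/8-0.5+[x0,y0]
    P=cast(n,uv,zt)[:,:2]
    r=cv2.minAreaRect((P*1000).astype(np.float32))
    b=cv2.boxPoints(r); e=[b[1]-b[0],b[2]-b[1]]; e=max(e,key=lambda v:np.hypot(*v))
    return np.array(r[0])/1000, sorted(r[1]), np.arctan2(e[1],e[0])%np.pi, uv
dark=lambda b:b.max(-1)<100
E
python3 - <<'E'
from h import *
t=np.load('pics/top0_rgb.npy');s=np.load('pics/scene0_rgb.npy')
d=np.load('pics/top0.npy');C=cloud('top',d)
E=robot.camera_model('top')['extrinsics'];print('cam',-E[:3,:3].T@E[:3,3])
for nm,box,z in (('L',(333,346,176,198),.082),('R',(385,399,184,206),.082),('rib',(220,244,202,212),.033)):
    for zz in (z,z-.011):
        r=blob('top',t,box,zz,dark);print(nm,zz,r[0].round(4),np.round(r[1],1),round(np.degrees(r[2]),1),r[3].mean(0).round(1))
    x0,x1,y0,y1=box; print(C[y0:y1,x0:x1,2].max())
# block top via depth
z=C[...,2]; reg=np.zeros(z.shape,bool);reg[165:225,315:415]=1
for lo,hi in ((.045,.0535),(.040,.062)):
    m=(reg&(z>lo)&(z<hi)).astype(np.uint8)
    pts=C[m>0][:,:2]
    r=cv2.minAreaRect((pts*1000).astype(np.float32)); print('top',lo,m.sum(),r)
for n,dd in (('top',d),('scene',np.load('pics/scene0.npy'))):
  CC=cloud(n,dd);print(n,'bench z',np.median(CC[230:250,350:380,2]) if n=='top' else np.median(CC[150:170,300:330,2]))
# flap plate
f=(np.abs(t.astype(int).max(-1)-t.astype(int).min(-1))<25)&(t.max(-1)>120)
def grey(b): return (b.max(-1)-b.min(-1)<30)&(b.max(-1)>120)
r=blob('top',t,(210,255,182,228),.005,grey);print('flap+kn',r[0],r[1],np.degrees(r[2]))
E
```

```text
cam [0.29746854 0.00582447 1.4684634 ]
L 0.082 [ 0.5885 -0.0896] [ 7.6 45.3] 159.7 [338.4 186.6]
L 0.07100000000000001 [ 0.5908 -0.0903] [ 7.7 45.7] 159.7 [338.4 186.6]
1.4684634049042922
R 0.082 [ 0.5656 -0.2366] [ 9.7 46. ] 156.3 [391.8 194.9]
R 0.07100000000000001 [ 0.5677 -0.2385] [ 9.8 46.3] 156.3 [391.8 194.9]
1.4684634049042922
rib 0.033 [0.5398 0.2104] [11.1 41.8] 95.2 [231.5 206.8]
rib 0.022000000000000002 [0.5416 0.212 ] [11.2 42.1] 95.2 [231.5 206.8]
0.03980607989578825
top 0.045 982 ((566.760009765625, -162.09356689453125), (199.78118896484375, 88.6868667602539), 81.32804107666016)
top 0.04 1591 ((562.778564453125, -161.45895385742188), (199.72271728515625, 98.31269073486328), 81.17924499511719)
top bench z -0.0008652204267847453
scene bench z -0.001136157820082354
flap+kn [0.55104645 0.2132597 ] [105.27926635742188, 113.1465835571289] 4.8200064
```

```bash
cat >> h.py <<'E'
from scipy.spatial.transform import Rotation as Ro
def plan(pos,ang_deg,frm=None,cur=None):
    o=robot.get_obs(); R=Ro.from_quat(o['tool_rot']).as_matrix()
    a0=np.degrees(np.arctan2(R[1,0],R[0,0])); p=o['position']
    d=R.T@(np.array(pos)-p)*100
    sp=-(ang_deg-a0); sp=(sp+180)%360-180
    print('t',round(o['time'],2),'cur',p.round(4),'ang',a0.round(2),'tilt',np.degrees(np.arccos(-R[2,2])).round(2),'w',round(o['grip_width'],4),'F',o['ft_force'].round(1),'M',o['moment'].round(3))
    print('  d',d.round(2),'spin',round(np.radians(sp),3))
E
python3 - <<'E'
from h import *
s=np.load('pics/scene0_rgb.npy');t=np.load('pics/top0_rgb.npy')
plan([.589,-.090,.14],159.7)
# scene-view: bar top extents predicted
for c,a in (((.5885,-.0896),-20.3),((.5656,-.2366),-23.7)):
    u=np.array([np.cos(np.radians(a)),np.sin(np.radians(a))])*.023
    for k in(-1,1): print(proj('scene',[*(np.array(c)+k*u),.082]).round(1),proj('scene',[*(np.array(c)+k*u),.060]).round(1))
for nm,box in (('L',(314,326,210,229)),('R',(264,279,226,246))):
    r=blob('scene',s,box,.071,lambda b:b.max(-1)<75);uv=r[3];print(nm,r[0],'uv',uv.min(0),uv.max(0),uv.mean(0))
E
```

```text
t 0.1 cur [0.1476 0.6067 0.2217] ang 166.32 tilt 0.11 w 0.0868 F [-0.2  0.5  0.3] M [ 0.037 -0.005 -0.008]
  d [-59.37 -57.23   8.26] spin 0.115
[[316.5 210.3]] [[316.5 216.5]]
[[321.7 219.6]] [[321.6 225.8]]
[[269.9 225.8]] [[270.2 232.1]]
[[273.1 236. ]] [[273.4 242.4]]
L [ 0.59148749 -0.09130005] uv [314.5625 211.6875] [323.3125 226.0625] [319.27698864 218.66145833]
R [ 0.56753296 -0.24043857] uv [267.4375 227.1875] [274.8125 242.6875] [271.29451754 234.8747807 ]
```

arm_command --pt "-6 -5.8 0 0.115 6" --pt "-12 -11.6 0 0.115 5" --pt "-18 -17.4 0 0.115 5" --pt "-24 -23.2 0 0.115 5" --pt "-28 -27 0 0.115 5"

```text
time: 0.72
position: [0.3156, 0.3414, 0.2224]
tool_rot: [0.176, 0.984, -0.0, 0.0]
ft_force: [0.8, -0.1, 0.2]
grip_width: 0.0517
```

arm_command --pt "-5 -4.5 0 0 5" --pt "-10 -9 0 0 5" --pt "-15 -13.5 0 0 5" --pt "-20 -18 0 0 5" --pt "-24 -21.5 0 0 5"

```text
time: 1.35
position: [0.4615, 0.065, 0.2225]
tool_rot: [0.176, 0.984, 0.0, -0.0]
ft_force: [0.9, 0.9, -0.6]
grip_width: 0.0504
```

Run:
```python
from h import *
plan([.590,-.0905,.14],159.7)
```

```text
t 1.35 cur [0.4615 0.065  0.2225] ang 159.7 tilt 0.02 w 0.0504 F [ 0.9  0.9 -0.6] M [-0.08  -0.021 -0.022]
  d [-17.45 -10.12   8.24] spin 0.0
```

arm_command --pt "-5 -3 2 0 5" --pt "-10 -6 4 0 5" --pt "-14 -8 6 0 5" --pt "-16 -9 7 0 5" --pt "-16 -9 7 0 5"

```text
time: 1.98
position: [0.5796, -0.0732, 0.1516]
tool_rot: [0.177, 0.984, 0.0, -0.001]
ft_force: [0.2, -0.0, -1.2]
grip_width: 0.0503
```

Run:
```python
from h import *
plan([.590,-.0905,.063],159.7)
```

```text
t 1.98 cur [ 0.5796 -0.0732  0.1516] ang 159.66 tilt 0.13 w 0.0503 F [ 0.2 -0.  -1.2] M [-0.031 -0.02  -0.016]
  d [-1.6  -1.26  8.85] spin -0.001
```

arm_command --pt "-1.6 -1.25 3 0 4" --pt "-1.6 -1.25 6 0 4" --pt "-1.6 -1.25 8 0 4" --pt "-1.6 -1.25 8.8 0 4" --pt "-1.6 -1.25 8.8 0 4"

```text
time: 2.6
position: [0.59, -0.089, 0.0651]
tool_rot: [0.175, 0.985, 0.0, -0.0]
ft_force: [-0.5, -1.3, -0.8]
grip_width: 0.0399
```

Run:
```python
from h import *
plan([.590,-.0905,.063],159.7)
p,d=robot.camera('top');zoom('top',p,290,430,150,240,5,'pics/g1.png')
```

```text
t 2.6 cur [ 0.59   -0.089   0.0651] ang 159.8 tilt 0.04 w 0.0399 F [-0.5 -1.3 -0.8] M [ 0.012 -0.075 -0.012]
  d [-0.06 -0.14  0.21] spin 0.002
```

View pics/g1.png

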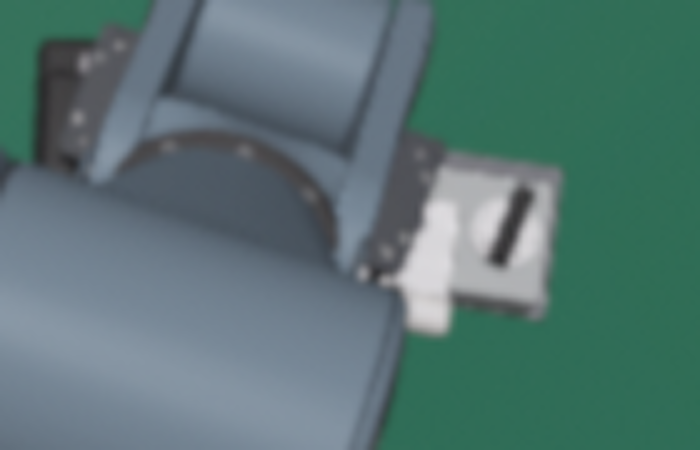

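The arm hides the grip in this view, so I'll close and judge by opening and force.

arm_command --pt "0 0 0 0 2" --pt "0 -0.05 0.1 0 0.8" --pt "0 -0.05 0.1 0 0.8" --pt "0 -0.05 0.1 0 0.8" --pt "0 -0.05 0.1 0 0.8" --newtons 15

```text
time: 3.28
position: [0.5903, -0.0912, 0.0637]
tool_rot: [0.176, 0.984, -0.0, -0.0]
ft_force: [-1.8, -0.3, 1.0]
grip_width: 0.0119
```

Run:
```python
from h import *
plan([.590,-.0905,.063],159.7)
```

```text
t 3.27 cur [ 0.5903 -0.0912  0.0637] ang 159.75 tilt 0.04 w 0.0119 F [-1.8 -0.3  1. ] M [-0.336  0.255  0.14 ]
  d [0.05 0.05 0.07] spin 0.001
```

arm_command --pt "0 0 0 0.15 0.8" --pt "0 0 0 0.3 0.8" --pt "0 0 0 0.45 0.8" --pt "0 0 0 0.6 0.8" --pt "0 0 0 0.75 0.8" --newtons 20

```text
time: 3.9
position: [0.5912, -0.0902, 0.0637]
tool_rot: [0.527, 0.85, 0.001, 0.001]
ft_force: [0.9, 2.0, 0.3]
grip_width: 0.0118
```

Run:
```python
from h import *
plan([.590,-.0905,.063],96.7)
```

```text
t 3.9 cur [ 0.5912 -0.0902  0.0637] ang 116.45 tilt 0.11 w 0.0118 F [0.9 2.  0.3] M [ 0.25  -0.262  0.092]
  d [ 0.02 -0.12  0.07] spin 0.345
```

arm_command --pt "0 0 0 0.12 0.8" --pt "0 0 0 0.24 0.8" --pt "0 0 0 0.32 0.8" --pt "0 0 0 0.36 0.8" --pt "0 0 0 0.36 0.8"

```text
time: 4.53
position: [0.5918, -0.09, 0.0637]
tool_rot: [0.668, 0.744, 0.001, 0.001]
ft_force: [3.3, 3.2, -0.9]
grip_width: 0.0121
```

Run:
```python
from h import *
plan([.590,-.0905,.063],96.7)
```

```text
t 4.53 cur [ 0.5918 -0.09    0.0637] ang 96.14 tilt 0.18 w 0.0121 F [ 3.3  3.2 -0.9] M [ 0.546 -0.574  0.145]
  d [-0.03 -0.19  0.07] spin -0.01
```

arm_command --pt "0 -0.15 0 0.04 0.8" --pt "0 -0.15 0 0.08 0.8" --pt "0 -0.15 0 0.08 0.8" --newtons 25

```text
time: 4.9
position: [0.5917, -0.0899, 0.0638]
tool_rot: [0.697, 0.717, 0.002, 0.002]
ft_force: [6.6, 5.5, -2.4]
grip_width: 0.0125
```

Run:
```python
from h import *
plan([.590,-.0905,.063],96.7)
```

```text
t 4.9 cur [ 0.5917 -0.0899  0.0638] ang 91.66 tilt 0.34 w 0.0125 F [ 6.6  5.5 -2.4] M [ 0.843 -1.057  0.645]
  d [-0.06 -0.18  0.08] spin -0.088
```

arm_command --pt "0 0.2 0 -0.05 0.8" --pt "0 0.2 0 -0.08 0.8" --pt "0 0.2 0 -0.08 0.8"

```text
time: 5.28
position: [0.5918, -0.0899, 0.0637]
tool_rot: [0.669, 0.744, 0.001, 0.0]
ft_force: [2.7, 5.5, -0.2]
grip_width: 0.012
```

Run:
```python
from h import *
plan([.590,-.0905,.063],96.7)
```

```text
t 5.28 cur [ 0.5918 -0.0899  0.0637] ang 96.09 tilt 0.15 w 0.012 F [ 2.7  5.5 -0.2] M [ 0.787 -0.558  0.115]
  d [-0.04 -0.18  0.07] spin -0.011
```

arm_command --pt "0 0 0 0 4" --pt "0 0 0 0 4" --pt "0 0 -3 0 4" --pt "0 0 -6 0 4" --pt "0 0 -6 -0.15 4"

```text
time: 5.9
position: [0.5921, -0.0918, 0.126]
tool_rot: [0.609, 0.793, 0.0, 0.002]
ft_force: [-0.2, 0.2, -0.1]
grip_width: 0.0392
```

Run:
```python
from h import *
plan([.569,-.240,.124],156.3)
```

```text
t 5.9 cur [ 0.5921 -0.0918  0.126 ] ang 104.94 tilt 0.26 w 0.0392 F [-0.2  0.2 -0.1] M [-0.06   0.019  0.022]
  d [-13.72  -6.05   0.22] spin -0.896
```

arm_command --pt "-3 -1.3 0 -0.18 4" --pt "-6 -2.6 0 -0.36 4" --pt "-9 -4 0 -0.54 4" --pt "-12 -5.3 0 -0.72 4" --pt "-13.7 -6.05 0 -0.89 4"

```text
time: 6.52
position: [0.5661, -0.2407, 0.1233]
tool_rot: [0.208, 0.978, -0.0, -0.0]
ft_force: [0.6, 0.5, -0.8]
grip_width: 0.0401
```

arm_command --pt "0 0 1 0 4"

```text
time: 6.65
position: [0.567, -0.2407, 0.1137]
tool_rot: [0.213, 0.977, -0.0, 0.001]
ft_force: [0.7, 0.4, -0.6]
grip_width: 0.0398
```

Run:
```python
from h import *
plan([.569,-.240,.063],156.3)
p,d=robot.camera('top');zoom('top',p,290,430,150,240,5,'pics/g2.png')
p,d=robot.camera('scene');zoom('scene',p,230,370,170,280,5,'pics/g2s.png')
```

```text
t 6.65 cur [ 0.567  -0.2407  0.1137] ang 155.45 tilt 0.1 w 0.0398 F [ 0.7  0.4 -0.6] M [ 0.003 -0.006 -0.052]
  d [-0.14  0.15  5.07] spin -0.015
```

View pics/g2.png

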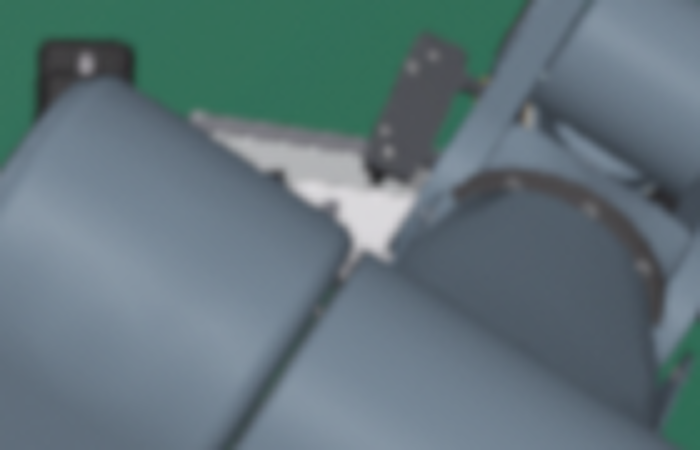

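View pics/g2s.png

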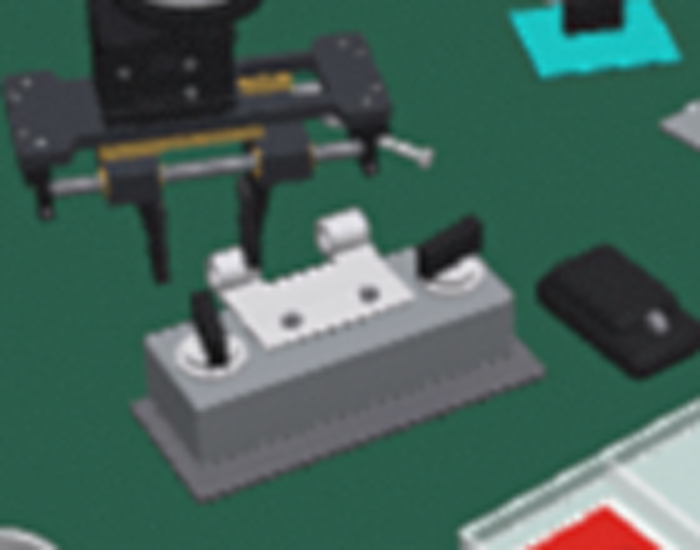

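The left knob's bar now lies across the block, and the gripper is above the right knob.

arm_command --pt "-0.15 0.1 2 0 4" --pt "-0.15 0.1 4 0 4" --pt "-0.15 0.1 5 0 4" --pt "-0.15 0.1 5 0 4"

```text
time: 7.25
position: [0.5684, -0.2372, 0.0627]
tool_rot: [0.21, 0.978, 0.0, -0.001]
ft_force: [-0.0, 0.2, 0.0]
grip_width: 0.0404
```

Run:
```python
from h import *
plan([.569,-.240,.063],156.3)
```

```text
t 7.25 cur [ 0.5684 -0.2372  0.0627] ang 155.72 tilt 0.14 w 0.0404 F [-0.   0.2  0. ] M [ 0.     0.011 -0.023]
  d [-0.17 -0.23 -0.03] spin -0.01
```

arm_command --pt "-0.15 -0.2 0 -0.01 2" --pt "-0.15 -0.2 0 -0.01 0.8" --pt "-0.15 -0.2 0 -0.01 0.8" --pt "-0.15 -0.2 0 -0.01 0.8" --newtons 20

```text
time: 7.75
position: [0.5699, -0.2404, 0.064]
tool_rot: [0.206, 0.979, 0.0, 0.0]
ft_force: [2.0, 1.7, 1.6]
grip_width: 0.0118
```

Run:
```python
from h import *
plan([.569,-.240,.063],96.7)
```

```text
t 7.75 cur [ 0.5699 -0.2404  0.064 ] ang 156.26 tilt 0.07 w 0.0118 F [2.  1.7 1.6] M [ 0.371 -0.184  0.083]
  d [0.1 0.  0.1] spin 1.04
```

arm_command --pt "0 0 0 0.15 0.8" --pt "0 0 0 0.3 0.8" --pt "0 0 0 0.45 0.8" --pt "0 0 0 0.6 0.8" --pt "0 0 0 0.75 0.8" --newtons 25

```text
time: 8.38
position: [0.5695, -0.2409, 0.064]
tool_rot: [0.551, 0.834, -0.0, 0.0]
ft_force: [0.3, -0.5, 2.3]
grip_width: 0.0115
```

arm_command --pt "0 0 0 0.12 0.8" --pt "0 0 0 0.24 0.8" --pt "0 0 0 0.31 0.8" --pt "0 0 0 0.31 0.8"

```text
time: 8.88
position: [0.5693, -0.2409, 0.064]
tool_rot: [0.671, 0.741, -0.0, 0.0]
ft_force: [-1.3, 0.6, 3.4]
grip_width: 0.0119
```

Run:
```python
from h import *
plan([.569,-.240,.063],96.7)
```

```text
t 8.88 cur [ 0.5693 -0.2409  0.064 ] ang 95.65 tilt 0.03 w 0.0119 F [-1.3  0.6  3.4] M [-0.106  0.248  0.153]
  d [ 0.09 -0.02  0.1 ] spin -0.018
```

arm_command --pt "0 0 0 0.04 0.8" --pt "0 0 0 0.08 0.8" --pt "0 0 0 0.08 0.8"

```text
time: 9.25
position: [0.5693, -0.2409, 0.064]
tool_rot: [0.7, 0.714, -0.0, 0.0]
ft_force: [-1.4, 1.0, 3.7]
grip_width: 0.0125
```

Run:
```python
from h import *
plan([.569,-.240,.063],96.7)
```

```text
t 9.25 cur [ 0.5693 -0.2409  0.064 ] ang 91.19 tilt 0.06 w 0.0125 F [-1.4  1.   3.7] M [-0.039  0.373  0.648]
  d [ 0.09 -0.03  0.1 ] spin -0.096
```

arm_command --pt "0 0 0 -0.04 0.8" --pt "0 0 0 -0.07 0.8" --pt "0 0 0 -0.07 0.8"

```text
time: 9.62
position: [0.5693, -0.241, 0.064]
tool_rot: [0.675, 0.737, -0.0, -0.0]
ft_force: [-2.2, -0.5, 5.4]
grip_width: 0.0118
```

Run:
```python
from h import *
plan([.569,-.240,.063],96.7)
```

```text
t 9.62 cur [ 0.5693 -0.241   0.064 ] ang 95.04 tilt 0.01 w 0.0118 F [-2.2 -0.5  5.4] M [-0.072  0.406  0.276]
  d [ 0.1  -0.02  0.1 ] spin -0.029
```

arm_command --pt "0 0 0 0 4" --pt "0 0 0 0 4" --pt "0 0 -3 0 4" --pt "0 0 -6 0 4" --pt "0 0 -7 0 4"

```text
time: 10.25
position: [0.5706, -0.2414, 0.135]
tool_rot: [0.676, 0.737, 0.0, 0.002]
ft_force: [0.8, 0.0, -0.2]
grip_width: 0.0396
```

Run:
```python
from h import *
plan([.5425,.211,.12],95)
```

```text
t 10.25 cur [ 0.5706 -0.2414  0.135 ] ang 94.97 tilt 0.2 w 0.0396 F [ 0.8  0.  -0.2] M [-0.114  0.028 -0.001]
  d [45.32  1.12  1.42] spin -0.0
```

arm_command --pt "6 0.2 0 0 4" --pt "12 0.4 0 0 4" --pt "18 0.5 0 0 4" --pt "24 0.6 0 0 4" --pt "30 0.7 0 0 4"

```text
time: 10.88
position: [0.5497, 0.0605, 0.1327]
tool_rot: [0.676, 0.737, -0.0, -0.0]
ft_force: [0.5, 0.2, -0.3]
grip_width: 0.0402
```

arm_command --pt "6 0.2 0 0 4" --pt "12 0.4 0 0 4" --pt "15.3 0.4 0 0 4" --pt "15.3 0.4 0 0 4"

```text
time: 11.38
position: [0.54, 0.2138, 0.1326]
tool_rot: [0.674, 0.739, -0.0, -0.001]
ft_force: [-0.6, -0.6, 0.2]
grip_width: 0.0398
```

Run:
```python
from h import *
plan([.5425,.211,.009],95)
p,d=robot.camera('top');zoom('top',p,290,430,150,240,5,'pics/g3.png');np.save('pics/top3_rgb.npy',p)
cv2.imwrite('pics/g3f.png',p[...,::-1])
p,d=robot.camera('scene');zoom('scene',p,250,450,140,280,4,'pics/g3s.png');np.save('pics/scene3_rgb.npy',p)
```

```text
t 11.38 cur [0.54   0.2138 0.1326] ang 95.23 tilt 0.08 w 0.0398 F [-0.6 -0.6  0.2] M [-0.106  0.015  0.028]
  d [-0.31  0.24 12.36] spin 0.004
```

View pics/g3.png

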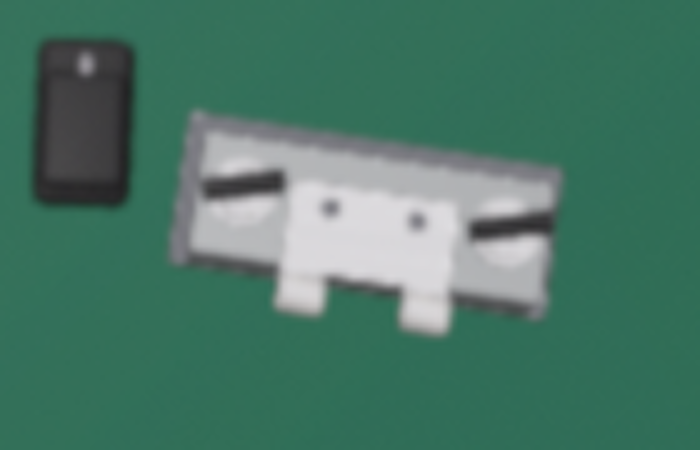

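View pics/g3s.png

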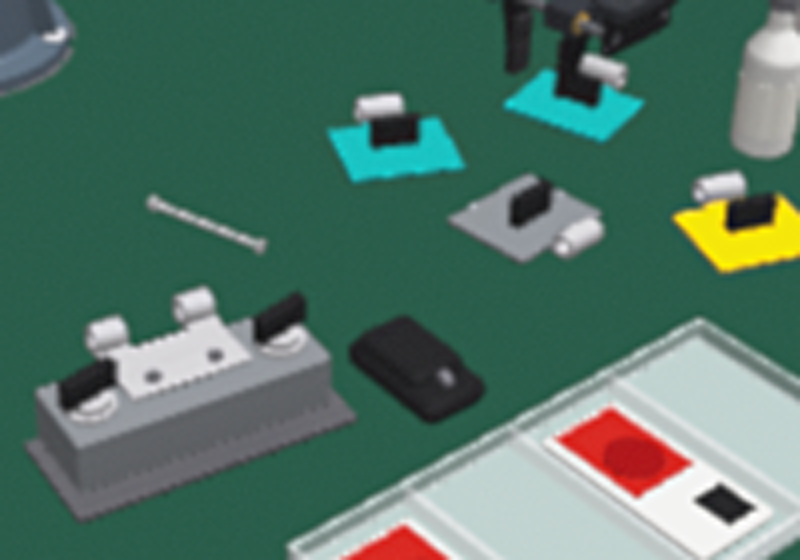

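Both bars now lie across the block. I'll measure their angles, the jamb knuckles and the rib in both views.

Run:
```python
from h import *
t=np.load('pics/top3_rgb.npy');s=np.load('pics/scene3_rgb.npy');t0=np.load('pics/top0_rgb.npy')
for nm,box in (('L',(330,347,180,194)),('R',(383,401,188,201))):
    r=blob('top',t,box,.082,dark);print(nm,r[0].round(4),np.round(r[1],1),round(np.degrees(r[2]),1))
bars=[blob('top',t,b,.082,dark)[0] for b in ((330,347,180,194),(383,401,188,201))]
v=bars[0]-bars[1];print('sep',np.hypot(*v)*1000,'ang',np.degrees(np.arctan2(v[1],v[0])))
# same-view estimates of holes in plate: 
# scene: rib predicted vs measured
c=np.array([.5425,.211]);a=np.radians(95)
pr=[proj('scene',[*(c+k*.022*np.array([np.cos(a),np.sin(a)])),z])[0] for k in(-1,1) for z in(.005,.033)]
print('pred rib',np.mean(pr,0).round(2),np.min(pr,0).round(1),np.max(pr,0).round(1))
r=blob('scene',s,(374,391,182,198),.019,lambda b:b.max(-1)<75);uv=r[3];print('obs',uv.min(0).round(1),uv.max(0).round(1),uv.mean(0).round(2))
# check same for knobs using arm-found centres
for c,box in (((.592,-.0918),(310,328,210,230)),((.5692,-.241),(262,280,227,245))):
    a=np.radians(96.7);pr=[proj('scene',[*(np.array(c)+k*.023*np.array([np.cos(a),np.sin(a)])),z])[0] for k in(-1,1) for z in(.060,.082)]
    r=blob('scene',s,box,.071,lambda b:b.max(-1)<75);uv=r[3]
    print('knob pred',np.mean(pr,0).round(2),'obs',uv.mean(0).round(2),((uv.min(0)+uv.max(0))/2).round(2))
# jamb knuckles in top view: brightness mask
for c in ((.5272,-.1582,.061),): print(proj('top',c),proj('scene',c))
```

```text
L [ 0.5885 -0.0898] [10.8 45.1] 96.1
R [ 0.5666 -0.2379] [14.4 46.6] 91.2
sep 149.6515621256695 ang 81.59796126272481
pred rib [381.73 190.02] [377.  183.9] [386.5 196.1]
obs [377.1 183.8] [388.1 196.1] [382.46 190.03]
knob pred [319.16 218.88] obs [319.59 218.85] [319.56 218.81]
knob pred [270.96 235.3 ] obs [271.06 235.41] [271.19 235.81]
[[362.68879107 209.71443908]] [[286.82820685 219.49878237]]
```

Run:
```python
from h import *
t=np.load('pics/top3_rgb.npy')
zoom('top',t,325,405,172,212,10,'pics/knobs.png')
for th in (60,70,80,90):
  for nm,box in (('L',(329,349,178,194)),('R',(382,402,186,202))):
    x0,x1,y0,y1=box
    big=cv2.resize(t[y0:y1,x0:x1],None,fx=8,fy=8,interpolation=cv2.INTER_CUBIC)
    m=(big.max(-1)<th).astype(np.uint8)
    n,lab,st,ce=cv2.connectedComponentsWithStats(m);k=1+np.argmax(st[1:,4])
    ys,xs=np.nonzero(lab==k);P=cast('top',np.c_[(xs+.5)/8-.5+x0,(ys+.5)/8-.5+y0],.082)[:,:2]
    w,V=np.linalg.eigh(np.cov(P.T));print(th,nm,P.mean(0).round(4),np.degrees(np.arctan2(V[1,1],V[0,1]))%180,np.sqrt(w*12)*1000)
```

```text
60 L [ 0.5887 -0.0979] 95.05738180652816 [ 3.62710988 23.25416892]
60 R [ 0.5654 -0.2394] 96.6258270338801 [ 4.41508141 41.42191894]
70 L [ 0.5881 -0.0905] 97.15371095259842 [ 5.85066942 39.0004767 ]
70 R [ 0.5654 -0.2389] 96.12138392615944 [ 6.46504715 43.90969492]
80 L [ 0.5882 -0.09  ] 97.06573234985376 [ 7.45455292 41.10580074]
80 R [ 0.5655 -0.239 ] 96.2591046058398 [ 7.89677109 45.65436025]
90 L [ 0.5882 -0.0899] 96.98230299588921 [ 8.64580302 42.59884184]
90 R [ 0.5656 -0.2396] 96.45183264414074 [ 9.14647394 47.34490338]
```

View pics/knobs.png

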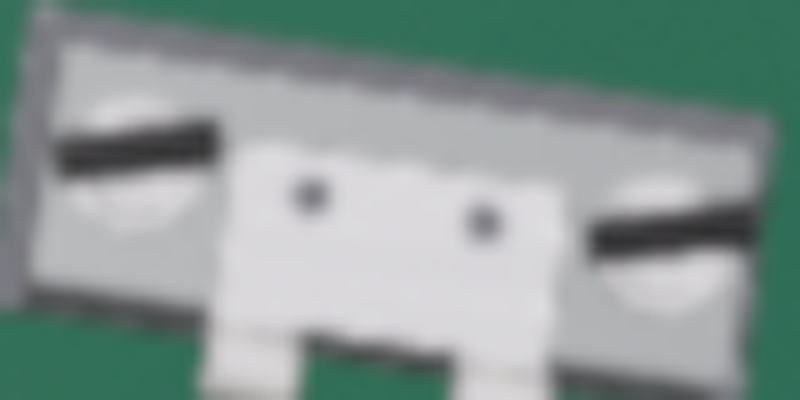

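Bar angles are 97.0° and 96.3°, against 96.7° expected at the stop, so both knobs are home. Next is the flap.

arm_command --pt "-0.2 0.2 3 0 4" --pt "-0.2 0.2 6 0 4" --pt "-0.2 0.2 9 0 4" --pt "-0.2 0.2 10 0 4" --pt "-0.2 0.2 10 0 4"

```text
time: 12.1
position: [0.5432, 0.2085, 0.0331]
tool_rot: [0.676, 0.737, -0.001, -0.0]
ft_force: [0.3, -0.2, -0.0]
grip_width: 0.04
```

Run:
```python
from h import *
plan([.5425,.211,.009],95)
p,d=robot.camera('scene');zoom('scene',p,340,440,130,220,7,'pics/g4s.png')
```

```text
t 12.1 cur [0.5432 0.2085 0.0331] ang 94.89 tilt 0.08 w 0.04 F [ 0.3 -0.2 -0. ] M [-0.087  0.059 -0.002]
  d [ 0.25 -0.05  2.41] spin -0.002
```

View pics/g4s.png

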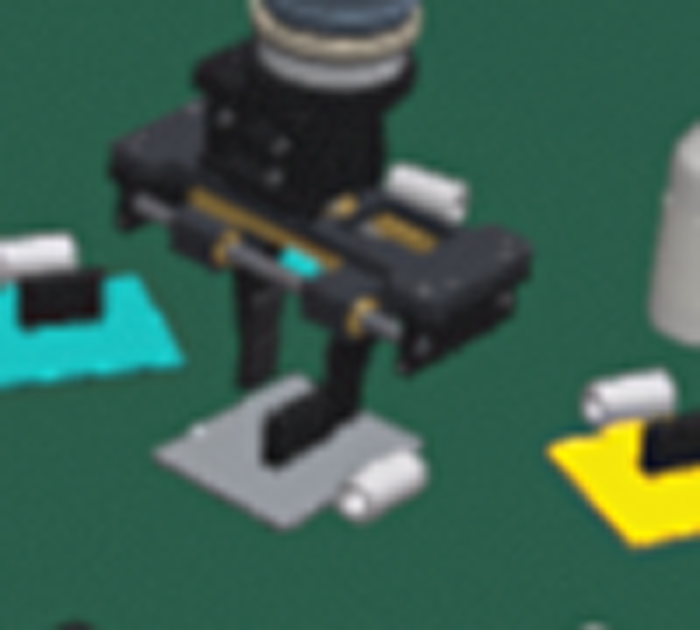

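The fingers straddle the rib. I'll lower and grip.

arm_command --pt "0.2 0 1.4 0 4" --pt "0.2 0 2.4 0 3" --pt "0.2 0 2.4 0 3"

```text
time: 12.52
position: [0.5423, 0.2116, 0.0087]
tool_rot: [0.676, 0.737, -0.001, -0.001]
ft_force: [0.8, -0.8, -0.1]
grip_width: 0.0321
```

Run:
```python
from h import *
plan([.5425,.211,.009],95)
```

```text
t 12.53 cur [0.5423 0.2116 0.0087] ang 95.0 tilt 0.11 w 0.0321 F [ 0.8 -0.8 -0.1] M [-0.081 -0.005 -0.035]
  d [-0.06  0.02 -0.03] spin 0.0
```

arm_command --pt "0 0 0 0 1.6" --pt "0 0 0 0 0.8" --pt "0 0 0 0 0.8" --pt "0 0 0 0 0.8" --newtons 10

```text
time: 13.02
position: [0.5434, 0.2117, 0.0098]
tool_rot: [0.676, 0.737, 0.0, 0.0]
ft_force: [0.0, 0.0, 1.5]
grip_width: 0.0118
```

Run:
```python
from h import *
plan([.5425,.211,.009],95)
```

```text
t 13.03 cur [0.5434 0.2117 0.0098] ang 94.99 tilt 0.04 w 0.0118 F [0.  0.  1.5] M [-0.073  0.054  0.062]
  d [-0.06 -0.09  0.08] spin -0.0
```

arm_command --pt "0 0 0 0 0.8" --pt "0 0 0 0 0.8" --pt "0 0 -2 0 0.8" --pt "0 0 -5 0 0.8" --pt "0 0 -8 0 0.8" --newtons 40

```text
time: 13.65
position: [0.5419, 0.2113, 0.0893]
tool_rot: [0.676, 0.737, -0.001, -0.001]
ft_force: [1.3, -0.2, -3.6]
grip_width: 0.0117
```

arm_command --pt "0 0 -1 0 0.8" --pt "0 0 -1 0 0.8" --pt "0 0 -1 0 0.8"

```text
time: 14.02
position: [0.5419, 0.2113, 0.0982]
tool_rot: [0.676, 0.737, -0.001, -0.001]
ft_force: [0.8, 0.2, -3.3]
grip_width: 0.0121
```

Run:
```python
from h import *
Rz=np.radians(-8.7);x=np.array([np.cos(Rz),np.sin(Rz)])
bore=np.array([.5806,-.1664])-.054*x;print('bore',bore,'rib',bore-.05*x)
plan([*(bore-.11*x),.13],81.3)
p,d=robot.camera('scene');zoom('scene',p,340,460,100,210,6,'pics/g5s.png')
```

```text
bore [ 0.52722133 -0.15823192] rib [ 0.47779664 -0.15066887]
t 14.03 cur [0.5419 0.2113 0.0982] ang 94.98 tilt 0.17 w 0.0121 F [ 0.8  0.2 -3.3] M [-0.126  0.048 -0.005]
  d [-34.09 -15.37  -3.13] spin 0.239
```

View pics/g5s.png

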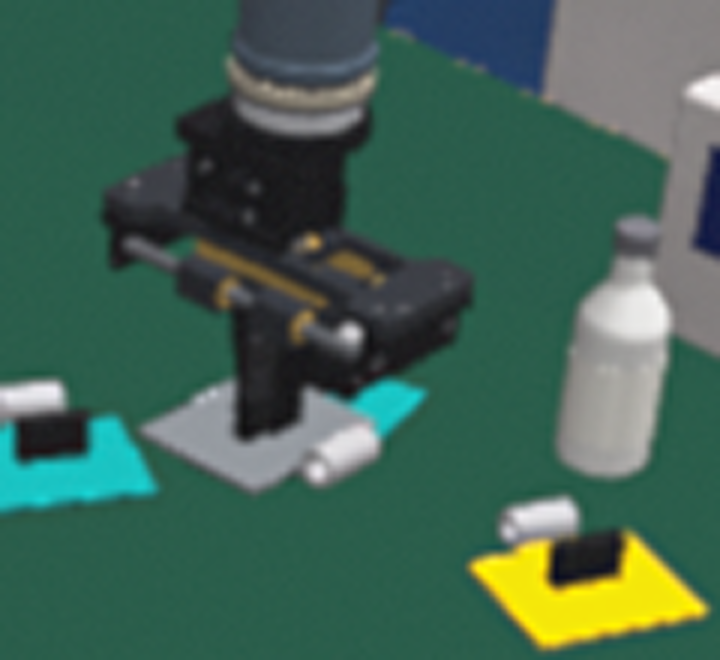

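arm_command --pt "-5 -2.3 -1.5 0.06 0.8" --pt "-10 -4.6 -3 0.12 0.8" --pt "-15 -6.9 -3 0.18 0.8" --pt "-20 -9.2 -3 0.24 0.8" --pt "-25 -11.3 -3 0.24 0.8"

```text
time: 14.7
position: [0.4511, -0.0486, 0.1289]
tool_rot: [0.759, 0.651, -0.0, -0.001]
ft_force: [0.7, -1.1, -2.1]
grip_width: 0.0114
```

Run:
```python
from h import *
plan([.4185,-.1416,.13],81.3)
```

```text
t 14.7 cur [ 0.4511 -0.0486  0.1289] ang 81.24 tilt 0.08 w 0.0114 F [ 0.7 -1.1 -2.1] M [-0.134 -0.025 -0.007]
  d [-9.69 -1.8  -0.11] spin -0.001
```

arm_command --pt "-5 -0.9 0 0 0.8" --pt "-9.6 -1.7 0 0 0.8" --pt "-9.6 -1.7 3 0 0.8" --pt "-9.6 -1.7 5 0 0.8" --pt "-9.6 -1.7 5 0 0.8"

```text
time: 15.32
position: [0.4195, -0.139, 0.0779]
tool_rot: [0.759, 0.651, -0.001, -0.002]
ft_force: [0.1, 0.2, -2.5]
grip_width: 0.0118
```

arm_command --pt "0 0 1 0 0.8" --pt "0 0 1.8 0 0.8" --pt "0 0 1.8 0 0.8"

```text
time: 15.7
position: [0.4207, -0.1393, 0.0612]
tool_rot: [0.759, 0.651, -0.0, -0.0]
ft_force: [-0.5, -0.5, -3.1]
grip_width: 0.012
```

Run:
```python
from h import *
plan([.4185,-.1416,.0595],81.3)
for n in('top','scene'):
    p,d=robot.camera(n); np.save(f'pics/{n}6.npy',p); np.save(f'pics/{n}6d.npy',d)
    if n=='top': zoom(n,p,300,430,170,260,6,'pics/g6.png')
    else: zoom(n,p,230,340,160,250,7,'pics/g6s.png')
```

```text
t 15.7 cur [ 0.4207 -0.1393  0.0612] ang 81.26 tilt 0.04 w 0.012 F [-0.5 -0.5 -3.1] M [-0.103  0.114  0.041]
  d [-0.26 -0.18  0.17] spin -0.001
```

View pics/g6.png

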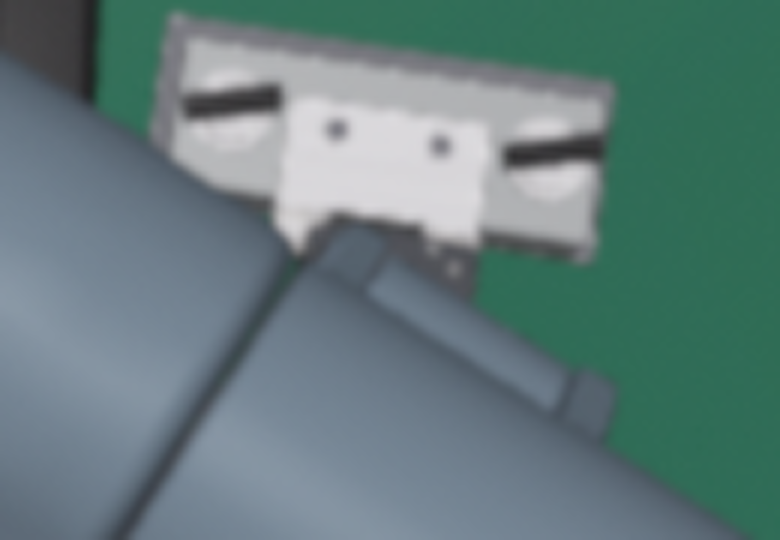

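View pics/g6s.png

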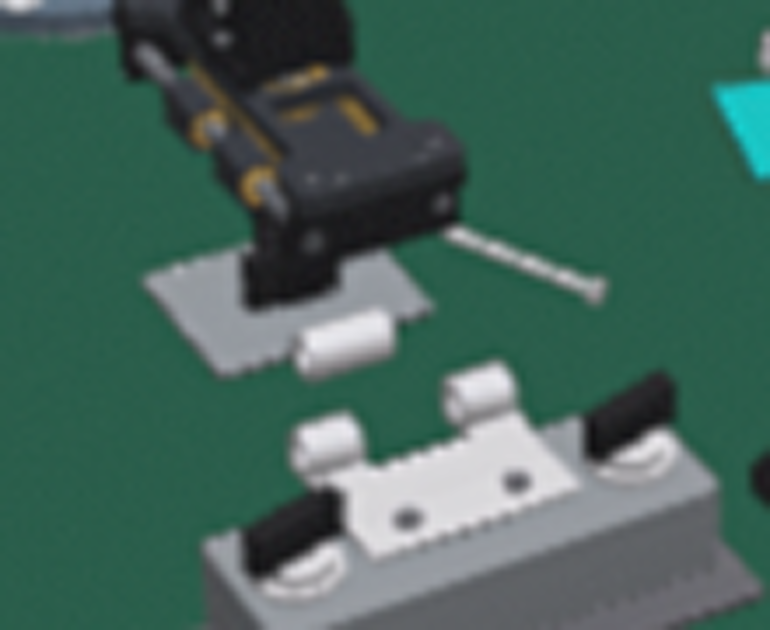

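```bash
cat >> h.py <<'E'
def bb(n,img,box,th=175,ch=25):
    x0,x1,y0,y1=box
    big=cv2.resize(img[y0:y1,x0:x1],None,fx=8,fy=8,interpolation=cv2.INTER_CUBIC).astype(int)
    m=((big.min(-1)>th)&(big.max(-1)-big.min(-1)<ch)).astype(np.uint8)
    k,lab,st,ce=cv2.connectedComponentsWithStats(m);j=1+np.argmax(st[1:,4])
    ys,xs=np.nonzero(lab==j);uv=np.c_[(xs+.5)/8-.5+x0,(ys+.5)/8-.5+y0]
    return uv
def cyl(c,yaw,L,r=.011,n='scene'):
    "projected outline of a knuckle: bbox centre and centroid of hull"
    a=np.radians(yaw);ax=np.array([-np.sin(a),np.cos(a),0]);x=np.array([np.cos(a),np.sin(a),0]);z=np.array([0,0,1])
    P=[c+k*L/2*ax+r*(np.cos(t)*x+np.sin(t)*z) for k in(-1,1) for t in np.linspace(0,2*np.pi,24)]
    h=cv2.convexHull(proj(n,np.array(P)).astype(np.float32))[:,0]
    M=cv2.moments(h);return np.array([M['m10'],M['m01']])/M['m00'],h.min(0),h.max(0)
E
python3 - <<'E'
from h import *
s=np.load('pics/scene6.npy')
a=np.radians(-8.7);x=np.array([np.cos(a),np.sin(a),0]);y=np.array([-np.sin(a),np.cos(a),0])
B=np.array([.5272,-.1582,.061]); T=robot.get_obs()['position'];print(T)
F=T+.05*x+[0,0,.0012]
for nm,c,L,box in (('flap',F,.038,(270,288,203,216)),('kR',B-.035*y,.024,(270,284,218,227)),('kL',B+.035*y,.024,(292,306,211,220))):
    e=cyl(c,-8.7,L)
    print(nm,'pred',e[0].round(2),e[1].round(1),e[2].round(1))
    for th in(130,160):
        uv=bb('scene',s,box,th,30);print('  obs',th,uv.mean(0).round(2),uv.min(0).round(1),uv.max(0).round(1))
# px per mm sensitivities
for v in (x,y,np.array([0,0,1])): print((proj('scene',B+.01*v)-proj('scene',B))/10)
E
```

```text
[ 0.42095396 -0.13949718  0.06167925]
flap pred [278.51 208.37] [271. 203.] [286.  213.8]
  obs 130 [278.01 206.86] [269.6 202.6] [287.4 212.7]
  obs 160 [278.91 207.44] [272.2 203.2] [285.4 212.1]
kR pred [275.8  223.15] [270.2 218.2] [281.3 228.1]
  obs 130 [276.68 223.09] [271.3 218.8] [283.4 226.4]
  obs 160 [276.25 222.46] [271.8 219.1] [280.8 226.4]
kL pred [297.65 215.92] [292.2 211.1] [303.1 220.8]
  obs 130 [298.51 215.9 ] [293.2 211.4] [304.3 219.4]
  obs 160 [298.22 215.16] [293.7 211.8] [302.7 219.1]
[[0.16115799 0.18522185]]
[[ 0.31128313 -0.10296055]]
[[-0.00830744 -0.28072064]]
```

Camera and arm agree to under 1 mm on the flap and jamb knuckles. I'll correct sideways and advance.

arm_command --pt "-0.2 1 0.1 0 0.8" --pt "-0.2 2 0.1 0 0.8" --pt "-0.2 2.5 0.1 0 0.8" --pt "-0.2 2.5 0.1 0 0.8"

```text
time: 16.3
position: [0.4459, -0.1456, 0.0606]
tool_rot: [0.759, 0.651, 0.0, 0.0]
ft_force: [0.1, 0.5, -1.9]
grip_width: 0.0119
```

Run:
```python
from h import *
plan([.4778,-.1507,.0597],81.3)
p,d=robot.camera('scene');p,d=robot.camera('scene');zoom('scene',p,240,330,170,240,8,'pics/g7s.png')
plan([.4778,-.1507,.0597],81.3)
```

```text
t 16.3 cur [ 0.4459 -0.1456  0.0606] ang 81.25 tilt 0.04 w 0.0119 F [ 0.1  0.5 -1.9] M [-0.08   0.118 -0.01 ]
  d [-0.02  3.23  0.09] spin -0.001
t 16.4 cur [ 0.4449 -0.1451  0.0605] ang 81.24 tilt 0.05 w 0.0115 F [ 0.1  0.1 -2.7] M [-0.077  0.11   0.02 ]
  d [-0.05  3.34  0.08] spin -0.001
```

View pics/g7s.png

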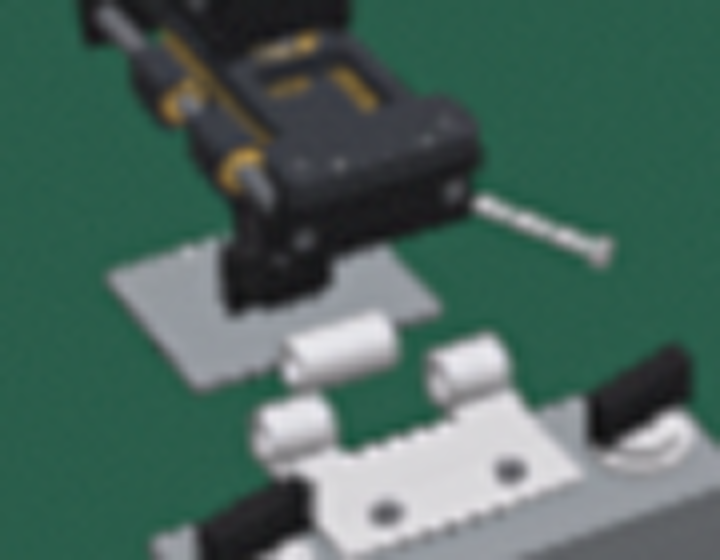

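arm_command --pt "-0.05 0.6 0.05 0 0.8" --pt "-0.05 1.2 0.05 0 0.8" --pt "-0.05 1.8 0.05 0 0.8" --pt "-0.05 2.3 0.05 0 0.8" --pt "-0.05 2.3 0.05 0 0.8"

```text
time: 17.02
position: [0.4685, -0.1496, 0.0601]
tool_rot: [0.759, 0.651, 0.0, 0.0]
ft_force: [0.7, 0.8, -2.4]
grip_width: 0.0117
```

Run:
```python
from h import *
plan([.4778,-.1507,.0597],81.3)
p,d=robot.camera('scene');zoom('scene',p,240,330,170,240,8,'pics/g8s.png')
plan([.4778,-.1507,.0597],81.3)
```

```text
t 17.02 cur [ 0.4685 -0.1496  0.0601] ang 81.25 tilt 0.04 w 0.0117 F [ 0.7  0.8 -2.4] M [-0.116  0.098 -0.031]
  d [0.03 0.94 0.04] spin -0.001
t 17.07 cur [ 0.4679 -0.1493  0.06  ] ang 81.25 tilt 0.01 w 0.0118 F [ 0.  -0.2 -2.6] M [-0.069  0.073  0.019]
  d [0.01 1.   0.03] spin -0.001
```

View pics/g8s.png

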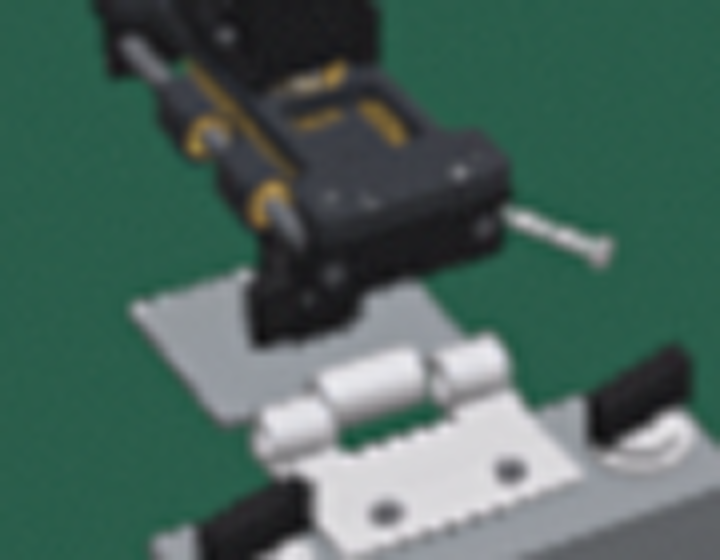

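arm_command --pt "0.05 0.5 0.04 0 0.8" --pt "0.05 0.95 0.04 0 0.8" --pt "0.05 0.95 0.04 0 0.8"

```text
time: 17.45
position: [0.478, -0.1506, 0.0597]
tool_rot: [0.759, 0.651, 0.0, 0.0]
ft_force: [-0.7, 0.5, -3.0]
grip_width: 0.0115
```

Run:
```python
from h import *
plan([.4778,-.1507,.0597],81.3)
p,d=robot.camera('scene');np.save('pics/scene9.npy',p);zoom('scene',p,255,320,185,240,12,'pics/g9s.png')
plan([.4778,-.1507,.0597],81.3)
```

```text
t 17.45 cur [ 0.478  -0.1506  0.0597] ang 81.24 tilt 0.06 w 0.0115 F [-0.7  0.5 -3. ] M [-0.045  0.093  0.024]
  d [-0.02 -0.02  0.  ] spin -0.001
t 17.5 cur [ 0.4775 -0.1504  0.0597] ang 81.24 tilt 0.01 w 0.012 F [-1.1  0.6 -2.6] M [-0.083  0.098  0.006]
  d [-0.03  0.03 -0.  ] spin -0.001
```

View pics/g9s.png

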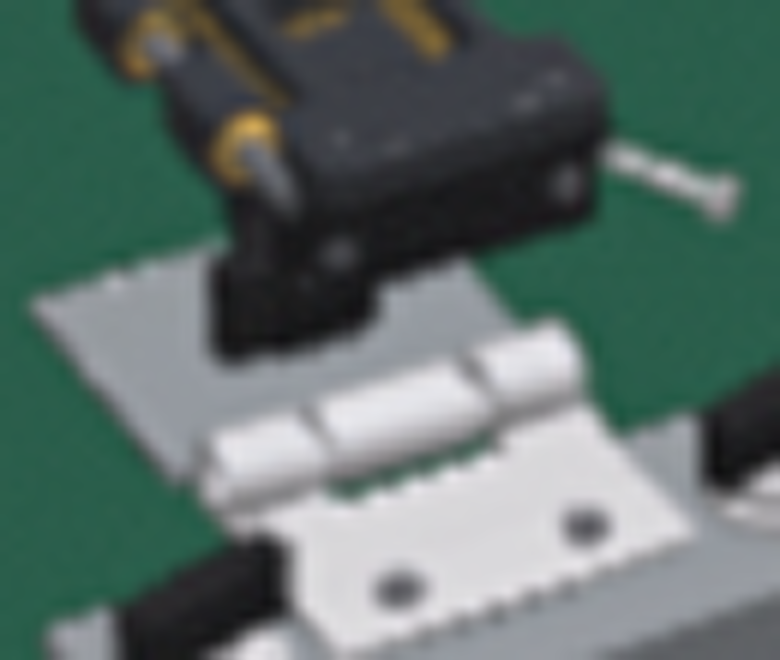

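Run:
```python
from h import *
a=np.radians(-8.7);x=np.array([np.cos(a),np.sin(a),0]);y=np.array([-np.sin(a),np.cos(a),0]);z=np.array([0,0,1])
B=np.array([.5272,-.1582,.061])
D=[]
for i in range(3):
    p,d=robot.camera('scene');D.append(d)
d=np.median(D,0);C=cloud('scene',d)-B
L=np.stack([C@x,C@y,C@z],-1)*1000
sub=np.zeros(d.shape,bool);sub[200:235,260:315]=1
for nm,lo,hi in(('kR',-44,-27),('flap',-15,15),('kL',27,44)):
    m=sub&(L[...,1]>lo)&(L[...,1]<hi)&(L[...,2]>3)&(np.abs(L[...,0])<13)
    q=L[m]
    # fit circle centre with r=11 
    from scipy.optimize import least_squares
    f=least_squares(lambda c:np.hypot(q[:,0]-c[0],q[:,2]-c[1])-11,[0,0],loss='soft_l1');print(nm,m.sum(),'centre x,z',f.x.round(2),'rms',np.sqrt(2*f.cost/len(q)).round(2),'ztop',np.sort(q[:,2])[-8:].mean().round(1))
# upper edge per column
s=np.load('pics/scene9.npy').astype(float).min(-1)
for u in range(272,305):
    c=s[204:226,u];g=np.interp(np.linspace(0,21,211),np.arange(22),c)
    i=np.argmax(g>195);print(u,round(204+i/10,1),end=' | ')
o=robot.get_obs();print(o['position'],o['ft_force'])
```

```text
kR 33 centre x,z [ 0.65 -0.12] rms 5.04 ztop 61.6
flap 49 centre x,z [ 0.94 -1.53] rms 1.02 ztop 10.5
kL 28 centre x,z [ 1.05 -1.13] rms 1.25 ztop 10.2
272 204.0 | 273 220.8 | 274 220.5 | 275 220.4 | 276 219.9 | 277 219.6 | 278 219.5 | 279 219.6 | 280 220.5 | 281 221.7 | 282 217.9 | 283 217.6 | 284 217.3 | 285 216.9 | 286 216.6 | 287 216.4 | 288 216.0 | 289 215.7 | 290 215.5 | 291 215.2 | 292 215.3 | 293 216.4 | 294 217.2 | 295 213.8 | 296 213.3 | 297 213.0 | 298 212.9 | 299 212.7 | 300 212.4 | 301 212.6 | 302 213.8 | 303 219.0 | 304 219.9 | [ 0.47709663 -0.15019581  0.05960849] [ 0.57713014 -0.44944038 -3.31365887]
```

The fitted bore centres agree to about 0.5 mm. The top edges of the three knuckles are collinear: 216.4 px both predicted and seen. The wrist force is the flap's weight only. I'll let it settle for a few rows and hand in.

arm_command --pt "0 0 0 0 0.8" --pt "0 0 0 0 0.8" --pt "0 0 0 0 0.8"

```text
time: 18.02
position: [0.4773, -0.1503, 0.0596]
tool_rot: [0.759, 0.651, -0.0, -0.0]
ft_force: [-0.1, 0.7, -2.7]
grip_width: 0.0117
```

Run:
```python
from h import *
plan([.4778,-.1507,.0597],81.3)
t,_=robot.camera('top');cv2.imwrite('pics/final.png',t[...,::-1])
plan([.4778,-.1507,.0597],81.3)
print(np.abs(robot.get_obs()['joint_velocities']).max())
```

```text
t 18.02 cur [ 0.4773 -0.1503  0.0596] ang 81.23 tilt 0.0 w 0.0117 F [-0.1  0.7 -2.7] M [-0.075  0.128 -0.018]
  d [-0.03  0.06 -0.01] spin -0.001
t 18.07 cur [ 0.4773 -0.1503  0.0596] ang 81.23 tilt 0.0 w 0.0117 F [ 0.1  0.3 -1.7] M [-0.059  0.116  0.013]
  d [-0.03  0.06 -0.01] spin -0.001
0.001643729302502197
```

View pics/final.png

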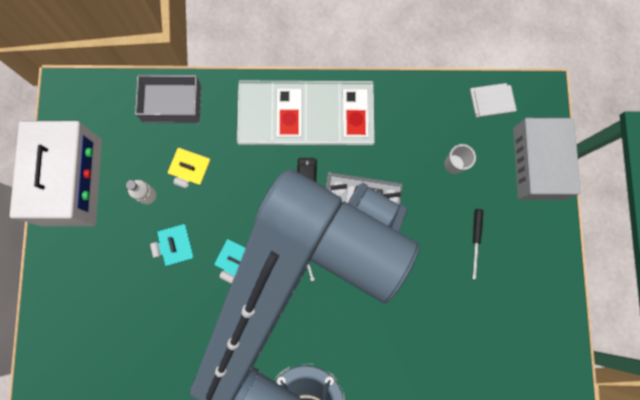

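The final top view shows the bystanders in their places, with the pin partly hidden by the arm.

```bash
python3 -c "
from rig import robot
print(robot.hand_in())"
```

```text
the job is handed in; nothing more can be done
None
```

I turned both clamp knobs clockwise to their stops, then gripped the grey flap by its rib. I handed the job in at about 18 s, still holding its knuckle in the jamb gap. `hand_in()` reports no verdict.

- **Knobs:** the bars measured 97.0° and 96.3°, against 96.7° expected at the stop. The turning moment rose to about 0.65 N m at each stop.
- **Bore alignment:** the depth fit puts the flap's bore within about 0.5 mm of the left jamb knuckle. The fit on the right jamb knuckle was contaminated by nearby pixels (5 mm residual), so I did not rely on it. The top edges of all three knuckles lie on one line in the scene view.
- **Hold:** the tool tilt was 0.0–0.1° and the joints were still. The wrist force was about the flap's weight, 2–3 N, with no steady side push.
- **Bystanders:** they were in place in the last picture, but the arm hid parts of the mouse, pin and jamb in the top view.

At the end the top camera could not see the fit, so the alignment rests on the scene camera plus the knob positions felt while gripping. An early bounding-box fit gave 91.2° for the right knob. I put that down to the mask picking up nearby dark pixels, and the repeat fit gave 96.3°.

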